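# Pan under the piston funnel, stopper held open

### The job

Get the piston funnel ready for portioning into the strip pan: run the pan lengthwise through the gap between the funnel stand's feet until its first cup (the end cup farthest from the hanging tab) is centred under the spout, and leave it standing flat on the worktop there. Then take the funnel's stopper rod, which has a wooden knob on top, and draw it straight up through its bush by about 30 mm, until the engraved ring on the rod comes level with the top of the bush, without forcing it sideways or dragging, tilting or lifting the stand. Finish while still holding the rod there, as it drops shut when let go; leave the mug, timer, honey jar and tall carton where they are.

Things in the scene. Friction and masses are not known exactly. Their poses are not given: they have to be found in the camera images.
- funnel_stand: Steel piston funnel on a loose 2.4 kg stand. Origin: on the worktop below the funnel's axis, z up. Two dark feet along its y axis, 150 x 22 x 16 mm; gap between them 72 mm (36 mm each side of the axis), open at both ends; posts rise from the feet at x +-47, y +-48 mm. Rim 142 mm across, 146 mm high; a bar across the mouth along x (22 mm wide, top at 151 mm) carries the bush.
- spout (a point): Centre of the spout's lower end, on the funnel's axis, 42 mm above the worktop; the spout is 26 mm across outside. The pan must pass beneath it.
- bush_top (a point): Centre of the upper end of the brass guide bush: 26 mm outside, vertical bore 15.5 mm wide and 35 mm long, its top 175 mm above the worktop.
- stopper_rod: Round steel rod, 14 mm across, 192 mm long with its wooden knob on top, about 260 g, upright and loose in the bush; origin at its lower end, which rests on the seat in the spout 48 mm above the worktop; z runs up the rod. An engraved dark ring 97 mm above the lower end hides in the bush while shut; drawn up 30 mm it is level with the bush's top.
- knob (a point): Centre of the rod's wooden knob: a cylinder 28 mm across and 38 mm high (19 mm above and below this point), 220 mm above the worktop while shut; 25 mm of free space between knob and bush. Can be gripped from above in any direction.
- strip_pan: Loose aluminium strip pan of four square cups in a row, 222 mm long (y), 50 mm wide (x), 30 mm high, walls 3 mm, about 280 g. Origin: centre of its underside; first cup at the +y end, flat hanging tab 24 mm long at the -y end. Starts to the right of the stand, +y end towards it, roughly in line with the gap. Can be pinched across its width from above, e.g. at the last cup (82 mm towards -y).
- first_cup (a point): Centre of the floor of the first cup, 82.5 mm from the pan's origin towards +y and 3 mm above its underside; the cup is 44 x 52 mm inside.
- mug: White stoneware mug, 104 mm high, bystander to the left of the stand; origin at its underside.
- timer: Round kitchen timer, 64 mm across and 59 mm high, bystander behind the stand; origin at its underside.
- honey: Honey jar with a green lid, 66 mm across and 100 mm high, bystander to the left of the stand; origin at its underside.
- tall_carton: Tall yellow carton, 56 x 96 x 202 mm, bystander to the left of the stand; origin at its underside.
There are look-alikes about, which are no part of the job. Of the things shaped like the stopper_rod, the steel one is meant.

How it is judged:
By the outcome, as a careful person would: the job done as asked, in the order asked, and still so for the second after the job is handed in, while the arm keeps its last pose, push and grip.
It also fails if it takes over 48 s, if anything falls off the work surface, if the arm or the gripper's body presses on something with over 40 N, if the wrist force passes 120 N, or if a joint passes its speed limit or range.

### The arm

A 6-joint arm with a two-finger parallel gripper is mounted at the origin on a cart in front of the work surface, level with it; the furniture and walls round the work are solid. World frame = base frame: x ahead of the robot, y to its left, z up, the work surface at z = 0. Lengths are in m, angles in rad, forces in N, time in s.
With the tool pointing down it reaches from about 0.35 to 0.95 m from the base axis. Payload 17.4 kg.
Tool frame: the origin (TCP) lies at the centre of the arm's flange, where the gripper is bolted on; the fingertips stand 186 mm ahead of it and the grasp point (between the pads) lies 167 mm ahead of it; z points along the fingers, y is the line along which they close (so a half turn about z gives the same grasp; the last joint's range is limited). The gripper opens to 93 mm and grips with 3 to 60 N. Pads are 15 mm wide; open, the fingers measure 128 mm over their backs; the gripper's body (75 mm by 188 mm) begins 65 mm behind the grasp point.
Start: joints at [-1.279, 0.116, 1.442, -0, 1.584, -0.038], TCP at [0.219, -0.639, 0.405] pointing down, gripper open.
Joint ranges: [-2.83, 2.83], [-0.83, 2.19], [0.07, 2.5], [-1.14, 4.28], [0.01, 3], [-2.97, 2.97]. Speed limits (rad/s): [1.89, 1.89, 2.22, 3.14, 3.14, 3.14].

### API

Orientations are given as a unit quaternion [x, y, z, w].
In Python, from plant import ctrl gives the robot as it stands.
- The arm moves only by the shell command python3 -m creep 'ROWS' [FORCE]. ROWS is JSON, one flat list of numbers, 7 for each row, row after row: the shift along the tool's x, y, z in mm, then the turn, a rotation vector about the tool's x, y, z in rad, then the finger opening in mm, from 0 to 93. In form: [x, y, z, wx, wy, wz, jaw, x, y, z, wx, wy, wz, jaw, ...]. A call has 1 to 5 rows; each row shifts and turns the commanded pose from where the row before left it, along the tool's axes as they then stand; what a row does not reach is not made up. A row lasts 1/8 s, in which the tool goes at most 62.5 mm and 10.7 degrees, less where a joint would pass 70% of its speed; a pose out of reach is approached as far as the arm can. A call is refused whole if a number of a shift passes 62.5 or a number of a turn 0.188, either way. A call with a gripper value outside its range is refused whole. The fingers move at their own pace and stop on an object; FORCE is the grip in N (left out, the last holds). Time passes only in rows, so rows that do not move let the fingers close. It gives the time, the measured TCP pose, the force, the opening and the grip force at its end, in the units of the state.
- ctrl.state(): the state, without advancing time (a new reading comes with each control period).
- ctrl.snapshot(name): name is "scene" or "top" or "wrist"; returns the picture (384x512x3 uint8, red, green, blue); there is no depth.
- ctrl.get_calibration(name): a dict with "camera_matrix" (3x3 intrinsics, pixels), "extrinsics" (4x4, takes a point from camera to world coordinates); the wrist camera has in their place "T_tool_cam" (4x4, takes a point from camera to tool coordinates, whose origin is the TCP and whose axes are the flange's). Camera axes: x right, y down, z forward; pixel columns grow to the right and rows downward; lengths in m; the calibration is good to about 2 mm. A picture is of the moment at which its call begins: read the wrist's pose just before it. get_calibration takes no time and is no camera call.
- ctrl.job_done(): hands the job in; it is judged then, once.
Trained networks look in the newest picture that a camera, given by its name, has taken for a name from the list of things; names that differ only in an ending like _2 or _b are one class to them, and where a whole thing is asked for, a point or a joint stands for the part that bears it (a point fixed in the world has none). Each returns a list of dicts, best first, with "conf" (0 to 1); they miss things now and then, are a little off and sometimes report something else, mostly with a low value. They report only what shows in the picture. A call takes as long as a camera call. They do not tell look-alikes from the thing itself.
- ctrl.regions_of(camera, query): "pixels" (384x512 bool, what is visible of it) and "at" ([column, row] in pixels, amid what is visible of it).
The state is a dict: "t": time; "joints": joint angles; "qvel": joint speeds; "effort": joint torques, N m; "eef_pos": TCP position; "orientation": TCP orientation; "contact_force": force on the tool from outside, world axes, zero at the start; "ft_torque": the same for the moment, N m; "width": finger opening in m; "grasp_force": force on a finger pad.
Only numpy, scipy, OpenCV 4.12 (cv2) and the standard library are available. Lean on these libraries where they do the work, as an engineer would, in place of code of your own. Each camera call takes 0.05 s, during which the arm holds its last target. There are 200 camera calls.

## Working session

There is one attempt and no reset: what is moved stays moved. The work goes in short steps, Python scripts to look and compute and a shell command to move; the robot and the scene stay as the last step left them, time stands still between calls to the robot, and variables do not carry over. Pictures are saved under pics/ and viewed, at most 12 in all, crops included, and the job is handed in when it is done.

```bash
mkdir -p pics; ls; python3 - <<'E'
from plant import ctrl
import cv2,numpy as np
s=ctrl.state();print(s['t'],s['eef_pos'],s['orientation'],s['width'])
a=ctrl.snapshot("scene");b=ctrl.snapshot("top")
cv2.imwrite("pics/a.png",cv2.cvtColor(a,cv2.COLOR_RGB2BGR))
cv2.imwrite("pics/b.png",cv2.cvtColor(b,cv2.COLOR_RGB2BGR))
for c in("scene","top"):
  k=ctrl.get_calibration(c);print(c,k["camera_matrix"],k["extrinsics"])
print(ctrl.get_calibration("wrist"))
for c in("scene","top"):
  for q in("funnel_stand","stopper_rod","knob","strip_pan","bush_top"):
    for r in ctrl.regions_of(c,q):
      ys,xs=np.nonzero(r["pixels"]);print(c,q,round(r["conf"],2),r["at"],len(xs),(xs.min(),xs.max(),ys.min(),ys.max()) if len(xs) else None)
print(ctrl.state()['t'])
E
```

```text
pics
0.0 [ 0.21860444 -0.63862734  0.40400732] [ 9.86435385e-01  1.64148967e-01 -8.86569935e-05 -5.82706210e-04] 0.09283076604300185
scene [[454.3729911    0.         255.96138331]
 [  0.         454.3729911  195.38738708]
 [  0.           0.           1.        ]] [[-0.46223388 -0.51697559  0.72046935 -0.32475659]
 [-0.88651864  0.25052865 -0.38899885  0.57408372]
 [ 0.02060469 -0.81851795 -0.57411133  0.81329031]
 [ 0.          0.          0.          1.        ]]
top [[449.68439745   0.         259.21086762]
 [  0.         449.68439745 187.90481856]
 [  0.           0.           1.        ]] [[-0.0066865  -0.9936078   0.11268908  0.39026187]
 [-0.99997395  0.00695023  0.00194768  0.12295194]
 [-0.00271844 -0.11267312 -0.99362839  1.46652716]
 [ 0.          0.          0.          1.        ]]
{'camera_matrix': array([[304.16260768,   0.        , 250.6617931 ],
       [  0.        , 304.16260768, 191.13181426],
       [  0.        ,   0.        ,   1.        ]]), 'T_tool_cam': array([[-5.09005600e-04, -9.54329292e-01, -2.98756328e-01,
         8.25451676e-02],
       [ 9.99999457e-
[... 1241 characters left out ...]

top funnel_stand 0.72 [343.0, 204.8] 1166 (np.int64(310), np.int64(386), np.int64(195), np.int64(222))
top stopper_rod 0.63 [320.1, 241.4] 103 (np.int64(313), np.int64(327), np.int64(237), np.int64(245))
top stopper_rod 0.25 [153.1, 204.0] 1132 (np.int64(129), np.int64(178), np.int64(187), np.int64(220))
top knob 0.49 [323.2, 243.6] 102 (np.int64(313), np.int64(327), np.int64(237), np.int64(245))
top strip_pan 0.88 [349.1, 207.9] 1161 (np.int64(311), np.int64(386), np.int64(195), np.int64(222))
top bush_top 0.72 [280.2, 207.3] 1846 (np.int64(258), np.int64(306), np.int64(180), np.int64(227))
top bush_top 0.37 [283.7, 201.6] 90 (np.int64(280), np.int64(289), np.int64(196), np.int64(206))
0.6
```

View pics/a.png

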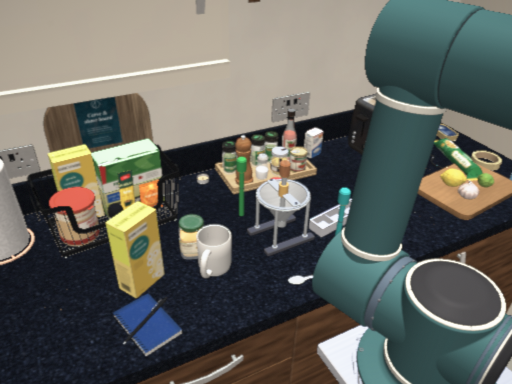

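View pics/b.png

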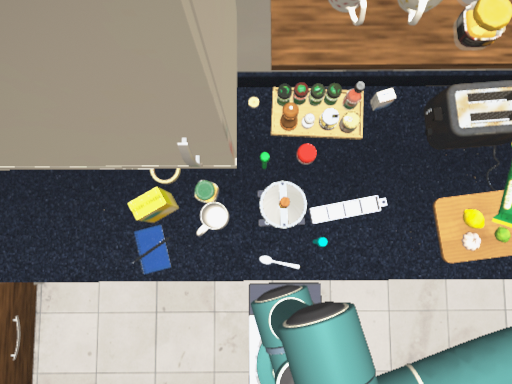

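The scene view shows the funnel stand at (283,205), with green (241,185) and teal (343,205) look-alike rods. The top view shows the funnel at (283,204), the pan from (311,214) to its tab at (386,202), teal rod at (322,242), green rod at (265,157) and timer at (306,153).

```bash
cat > h.py <<'E'
from plant import ctrl
import cv2,numpy as np
from scipy.spatial.transform import Rotation as R
def cam(c,s=None):
  k=ctrl.get_calibration(c)
  if c!="wrist": return k["camera_matrix"],k["extrinsics"]
  T=np.eye(4);T[:3,:3]=R.from_quat(s["orientation"]).as_matrix();T[:3,3]=s["eef_pos"]
  return k["camera_matrix"],T@k["T_tool_cam"]
def ray(px,z,KT):
  K,T=KT;p=np.atleast_2d(px).astype(float)
  d=np.c_[p,np.ones(len(p))]@np.linalg.inv(K).T@T[:3,:3].T
  return T[:3,3]+d*((z-T[2,3])/d[:,2])[:,None]
def proj(P,KT):
  K,T=KT;q=(np.atleast_2d(P)-T[:3,3])@T[:3,:3]@K.T
  return q[:,:2]/q[:,2:]
def snap(c,name,box=None,f=1):
  s=ctrl.state();a=cv2.cvtColor(ctrl.snapshot(c),cv2.COLOR_RGB2BGR)
  if box: a=a[box[2]:box[3],box[0]:box[1]]
  cv2.imwrite("pics/"+name,cv2.resize(a,None,fx=f,fy=f,interpolation=cv2.INTER_CUBIC));return s
E
python3 - <<'E'
from h import *
snap("top","c.png",(245,395,145,255),5)
KT=cam("top")
r=ctrl.regions_of("top","strip_pan")[0]
ys,xs=np.nonzero(r["pixels"]);rc=cv2.minAreaRect(np.c_[xs,ys].astype(np.float32))
print(ray(cv2.boxPoints(rc),.03,KT).round(3))
print("knob",ray([285,202],.235,KT),"rim",ray([283,203.5],.146,KT),"teal",ray([322,242],.2,KT),ray([322,242],.1,KT))
E
```

```text
[[ 0.49  -0.032  0.03 ]
 [ 0.536 -0.279  0.03 ]
 [ 0.482 -0.287  0.03 ]
 [ 0.436 -0.041  0.03 ]]
knob [[0.49048329 0.05481044 0.235     ]] rim [[0.4933394  0.05582995 0.146     ]] teal [[ 0.38049295 -0.04906131  0.2       ]] [[ 0.37972164 -0.0626428   0.1       ]]
```

View pics/c.png

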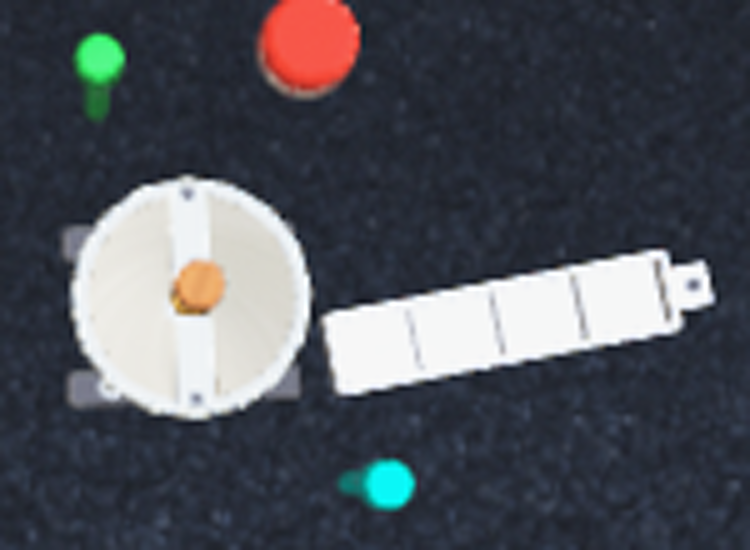

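Crop c.png shows the rim centred at about (191,297), bolts at (187,194) and (196,399), so the stand yaw is about 2.5°. The pan's first end is at (322,315)-(338,397) and it is yawed about 11°. Next I'll plan the move to a viewing pose.

```bash
cat >> h.py <<'E'
def plan(goal,yaw_y,n):
  "print n rows of tool shifts (mm) and turn about z to reach goal, with tool y at yaw_y deg"
  s=ctrl.state();M=R.from_quat(s["orientation"]);p=np.array(s["eef_pos"])
  x=np.array([-np.sin(np.radians(yaw_y)),np.cos(np.radians(yaw_y)),0]);y=np.array([x[1],-x[0],0])
  G=R.from_matrix(np.c_[x,y,[0,0,-1]]);rv=(M.inv()*G).as_rotvec()/n
  for i in range(n):
    print((M.inv().apply(np.array(goal)-p)/n*1e3).round(1),rv.round(4));M=M*R.from_rotvec(rv)
E
python3 -c "
from h import *
plan([.48,-.03,.45],8,15)"
```

```text
[ 29.6 -32.7  -3. ] [ 0.     0.    -0.092]
[ 32.5 -29.9  -3. ] [ 0.     0.    -0.092]
[ 35.1 -26.8  -3. ] [ 0.     0.    -0.092]
[ 37.4 -23.4  -3. ] [ 0.     0.    -0.092]
[ 39.4 -19.9  -3. ] [ 0.     0.    -0.092]
[ 41.1 -16.2  -3. ] [ 0.     0.    -0.092]
[ 42.4 -12.3  -3. ] [ 0.     0.    -0.092]
[43.4 -8.4 -3. ] [ 0.     0.    -0.092]
[43.9 -4.4 -3. ] [ 0.     0.    -0.092]
[44.2 -0.3 -3. ] [ 0.     0.    -0.092]
[44.   3.8 -3. ] [ 0.     0.    -0.092]
[43.5  7.8 -3. ] [ 0.     0.    -0.092]
[42.6 11.7 -3. ] [ 0.     0.    -0.092]
[41.3 15.6 -3. ] [ 0.     0.    -0.092]
[39.7 19.3 -3. ] [ 0.     0.    -0.092]
```

```bash
python3 -m creep '[30,-33,-3,0,0,-0.092,93,32,-30,-3,0,0,-0.092,93,35,-27,-3,0,0,-0.092,93,37,-23,-3,0,0,-0.092,93,39,-20,-3,0,0,-0.092,93]'
python3 -m creep '[41,-16,-3,0,0,-0.092,93,42,-12,-3,0,0,-0.092,93,43,-8,-3,0,0,-0.092,93,44,-4,-3,0,0,-0.092,93,44,0,-3,0,0,-0.092,93]'
python3 -m creep '[44,4,-3,0,0,-0.092,93,43,8,-3,0,0,-0.092,93,43,12,-3,0,0,-0.092,93,41,16,-3,0,0,-0.092,93,40,19,-3,0,0,-0.092,93]'
python3 -m creep '[0,0,0,0,0,0,93,0,0,0,0,0,0,93]'
python3 - <<'E'
from h import *
s=snap("wrist","d.png",None,1.5);print(s["eef_pos"],s["orientation"],s["joints"],s["t"])
E
```

```text
t: 1.32
eef_pos: [0.3051, -0.4348, 0.4199]
orientation: [0.922, 0.386, 0.0, 0.0]
contact_force: [1.3, 0.6, 0.4]
width: 0.0932
grasp_force: 0.0
t: 1.95
eef_pos: [0.3929, -0.2335, 0.4351]
orientation: [0.81, 0.586, 0.0, 0.0]
contact_force: [0.7, -0.3, 0.2]
width: 0.0934
grasp_force: 0.0
t: 2.58
eef_pos: [0.4809, -0.0308, 0.4501]
orientation: [0.655, 0.756, 0.0, 0.0]
contact_force: [-0.0, 0.4, 0.8]
width: 0.0934
grasp_force: 0.0
t: 2.82
eef_pos: [0.4805, -0.0325, 0.4497]
orientation: [0.656, 0.754, -0.0, 0.0]
contact_force: [-0.2, -0.1, 0.2]
width: 0.0932
grasp_force: 0.0
[ 0.48051947 -0.03247276  0.44969837] [ 6.56416369e-01  7.54398790e-01 -1.29413757e-04  1.62259611e-05] [-1.20391236e-01 -3.20012727e-01  1.77312560e+00 -2.34080593e-04
  1.68859813e+00 -2.59097904e-01] 2.825
```

View pics/d.png

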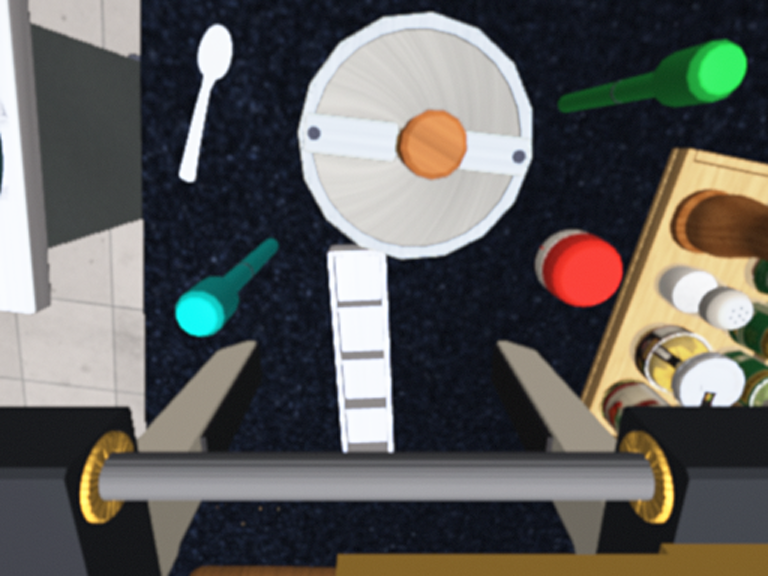

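d.png shows the rim centred at about (416,135), bolts at (314,133) and (519,156), knob at (433,144), pan first-end corners at (328,247) and (386,250), and side edges running to (344,450) and (394,450). The teal rod's base is near (270,243).

```bash
python3 - <<'E'
from h import *
s=ctrl.state();KT=cam("wrist",s)
f=lambda p,z:ray(np.array(p)/1.5,z,KT).round(4)
print("bolts",f([[314,133],[519,156]],.151),"mid",f([[314,133],[519,156]],.151).mean(0))
print("rim",f([[416,135]],.146),f([[298,135],[533,135],[430,12],[420,258]],.146))
print("knob top",f([433,143],.239))
print("pan",f([[328,247],[386,250],[344,450],[394,450]],.03))
print("teal",f([200,315],.235),f([270,243],0))
T=cam("top");g=lambda p,z:ray(np.array(p)/5+[245,145],z,T).round(4)
print("top: bolts",g([[187,194],[196,399]],.151),"rim",g([191,297],.146),"knob",g([201,285],.239))
print("pan",g([[322,315],[338,397],[668,250],[683,330],[715,303]],.03))
print("feet right ends lower",g([[300,400],[298,372],[68,408],[66,375]],.016))
print("teal",g([389,485],.2), g([345,483],0))
E
```

```text
bolts [[0.4312 0.0513 0.151 ]
 [0.5518 0.055  0.151 ]] mid [0.4915  0.05315 0.151  ]
rim [[0.4903 0.0585 0.146 ]] [[ 0.4213  0.0489  0.146 ]
 [ 0.5587  0.0679  0.146 ]
 [ 0.4875  0.1227  0.146 ]
 [ 0.505  -0.0148  0.146 ]]
knob top [[0.4902 0.0536 0.239 ]]
pan [[ 0.4371 -0.0426  0.03  ]
 [ 0.4888 -0.0382  0.03  ]
 [ 0.4761 -0.2532  0.03  ]
 [ 0.5273 -0.2461  0.03  ]]
teal [[ 0.3983 -0.0346  0.235 ]] [[ 0.3793 -0.0533  0.    ]]
top: bolts [[0.5512 0.0571 0.151 ]
 [0.4307 0.0534 0.151 ]] rim [[0.4907 0.0553 0.146 ]] knob [[0.4902 0.0545 0.239 ]]
pan [[ 0.4874 -0.0343  0.03  ]
 [ 0.435  -0.0435  0.03  ]
 [ 0.5276 -0.2569  0.03  ]
 [ 0.4762 -0.2646  0.03  ]
 [ 0.4933 -0.2857  0.03  ]]
feet right ends lower [[ 0.4337 -0.0206  0.016 ]
 [ 0.4517 -0.0197  0.016 ]
 [ 0.4296  0.1286  0.016 ]
 [ 0.4508  0.1297  0.016 ]]
teal [[ 0.3805 -0.0513  0.2   ]] [[ 0.3804 -0.0504  0.    ]]
```

```bash
python3 -c "
from h import *
plan([.4968,-.231,.215],10.4,5)"
```

```text
[-39.7  -2.2  47. ] [-0.      0.     -0.0087]
[-39.7  -2.5  47. ] [-0.      0.     -0.0087]
[-39.7  -2.9  46.9] [-0.      0.     -0.0087]
[-39.6  -3.2  46.9] [-0.      0.     -0.0087]
[-39.6  -3.6  46.9] [-0.      0.     -0.0087]
```

```bash
python3 -m creep '[-45,-2,30,0,0,-0.009,93,-45,-3,45,0,0,-0.009,93,-40,-3,45,0,0,-0.009,93,-38,-3,45,0,0,-0.009,93,-30,-3,45,0,0,-0.009,93]'
python3 -m creep '[0,0,25,0,0,0,93,0,0,0,0,0,0,93,0,0,0,0,0,0,93]'
python3 - <<'E'
from h import *
s=snap("wrist","e.png",None,1.2);print(s["eef_pos"],s["orientation"],s["t"])
plan([.4968,-.231,.194],10.4,1)
E
```

```text
t: 3.5
eef_pos: [0.4964, -0.2318, 0.2394]
orientation: [0.64, 0.768, -0.0, 0.0]
contact_force: [0.7, 0.2, -0.0]
width: 0.0929
grasp_force: 0.0
t: 3.88
eef_pos: [0.4974, -0.2297, 0.2171]
orientation: [0.639, 0.769, 0.0, 0.001]
contact_force: [-0.3, -0.3, 0.3]
width: 0.093
grasp_force: 0.0
[ 0.49737761 -0.22970267  0.21705782] [6.39441345e-01 7.68839505e-01 1.47874494e-04 7.48403012e-04] 3.875
[-1.3 -1.  23.3] [0.0017 0.0014 0.0022]
```

View pics/e.png

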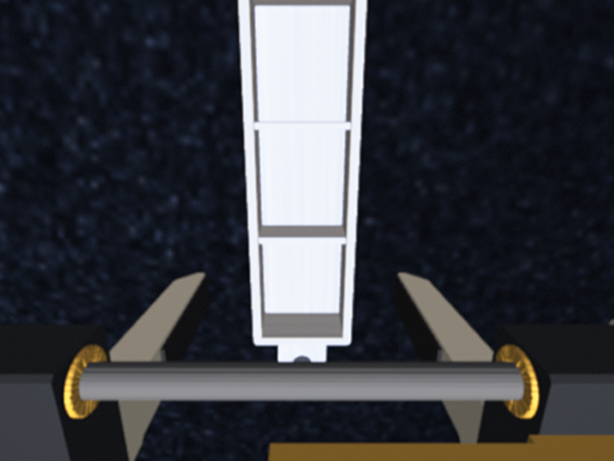

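e.png shows the pan centred between the fingers (302 versus about 302), with its last end at row 345 and the last divider at row 238.

```bash
python3 -c "
from h import *
s=ctrl.state();KT=cam('wrist',s)
print(ray(np.array([[303,345],[303,239],[303,125],[303,3]])/1.2,.03,KT).round(4))"
python3 -m creep '[0,-1,22,0,0,0,93,0,0,0,0,0,0,93]'
python3 -m creep '[0,0,0,0,0,0,40,0,0,0,0,0,0,40,0,0,0,0,0,0,40,0,0,0,0,0,0,40]' 20
```

```text
[[ 0.5039 -0.2621  0.03  ]
 [ 0.4929 -0.2034  0.03  ]
 [ 0.4831 -0.1512  0.03  ]
 [ 0.4744 -0.1048  0.03  ]]
t: 4.18
eef_pos: [0.4962, -0.2292, 0.1937]
orientation: [0.639, 0.769, -0.0, -0.0]
contact_force: [0.6, 1.3, -0.1]
width: 0.0933
grasp_force: 0.0
t: 4.68
eef_pos: [0.4964, -0.2295, 0.1938]
orientation: [0.639, 0.769, 0.0, 0.0]
contact_force: [0.7, 0.2, -0.2]
width: 0.0575
grasp_force: 0.0
```

```bash
python3 -m creep '[0,0,0,0,0,0,40,0,0,0,0,0,0,40,0,0,0,0,0,0,40]' 25
python3 -c "
from h import *
plan([.4997,-.2305,.194],1.75,3)"
```

```text
t: 5.05
eef_pos: [0.4964, -0.2295, 0.1937]
orientation: [0.639, 0.769, 0.0, 0.0]
contact_force: [0.8, 0.7, 1.3]
width: 0.0499
grasp_force: 25.0
[-0.5  1.  -0.1] [0.0001 0.     0.0512]
[-0.5  1.  -0.1] [0.0001 0.     0.0512]
[-0.4  1.1 -0.1] [0.0001 0.     0.0512]
```

```bash
python3 -m creep '[0,1,0,0,0,0.05,40,0,1,0,0,0,0.05,40,0,1,0,0,0,0.05,40,0,0,0,0,0,0,40]' 
python3 - <<'E'
from h import *
s=snap("top","f.png",(245,395,145,255),5);print(s["eef_pos"],s["orientation"])
E
```

```text
t: 5.55
eef_pos: [0.4994, -0.2291, 0.1937]
orientation: [0.695, 0.719, 0.0, 0.0]
contact_force: [-0.1, -0.2, 2.4]
width: 0.0496
grasp_force: 25.0
[ 0.49942329 -0.22908879  0.1937173 ] [6.94904770e-01 7.19101760e-01 5.84112053e-05 1.22497377e-04]
```

View pics/f.png

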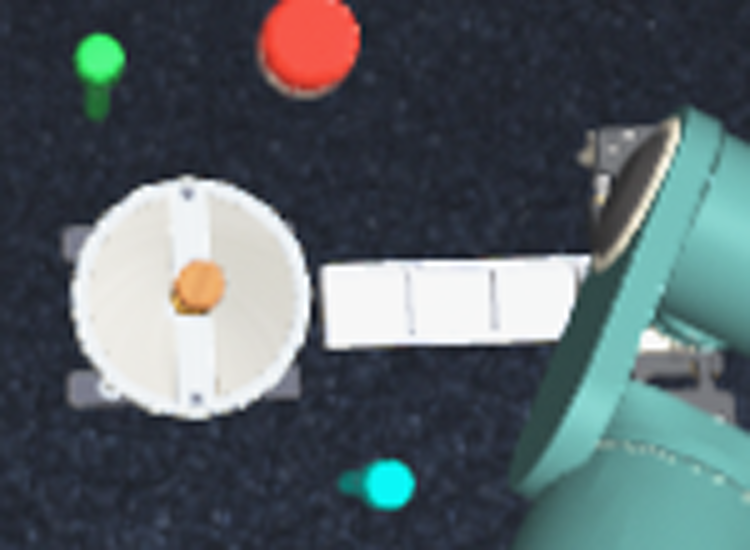

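f.png shows the pan now parallel to the gap, with its first-end corners at (321,265) and (325,348). The arm's wrist will pass near the teal rod at (389,485), so I'll check that.

```bash
python3 - <<'E'
from h import *
T=cam("top");g=lambda p,z:ray(np.array(p)/5+[245,145],z,T)
c=g([[321,265],[325,348]],.03).mean(0);a=np.radians(1.75);ys=np.array([-np.sin(a),np.cos(a),0]);xs=np.array([np.cos(a),np.sin(a),0])
cup=c-ys*.0285;d=np.array([.491,.054,.03])-cup
print(c,cup,"to go along y",d@ys,"x",d@xs)
s=ctrl.state();print(s["joints"])
plan(np.array(s["eef_pos"])+d,1.75,5)
E
python3 -m creep '[15,0,0,0,0,0,40,15,0,0,0,0,0,40,15,0,0,0,0,0,40,5,0,0,0,0,0,40]' 
python3 - <<'E'
from h import *
s=snap("scene","g.png",(200,500,130,310),2.6);print(s["eef_pos"],s["orientation"])
s=snap("top","g2.png",(245,395,145,255),5)
E
```

```text
[ 0.49288328 -0.03503553  0.03      ] [ 0.49375362 -0.06352224  0.03      ] to go along y 0.11755151888344266 x 0.0008366143879297313
[-4.76523680e-01 -1.50928125e-02  1.93249218e+00  1.03244428e-04
  1.22385318e+00 -5.11524381e-01]
[23.5  0.3 -0. ] [0.0001 0.     0.0009]
[23.5  0.3 -0. ] [0.0001 0.     0.0009]
[23.5  0.2 -0. ] [0.0001 0.     0.0009]
[23.5  0.2 -0. ] [0.0001 0.     0.0009]
[23.5  0.2 -0. ] [0.0001 0.     0.0009]
t: 6.1
eef_pos: [0.4976, -0.1779, 0.1937]
orientation: [0.695, 0.719, 0.0, 0.0]
contact_force: [-0.7, -1.7, 1.6]
width: 0.0499
grasp_force: 25.0
[ 0.49761858 -0.17787074  0.19373202] [6.94522586e-01 7.19470889e-01 3.95874102e-05 1.23123399e-04]
```

View pics/g.png

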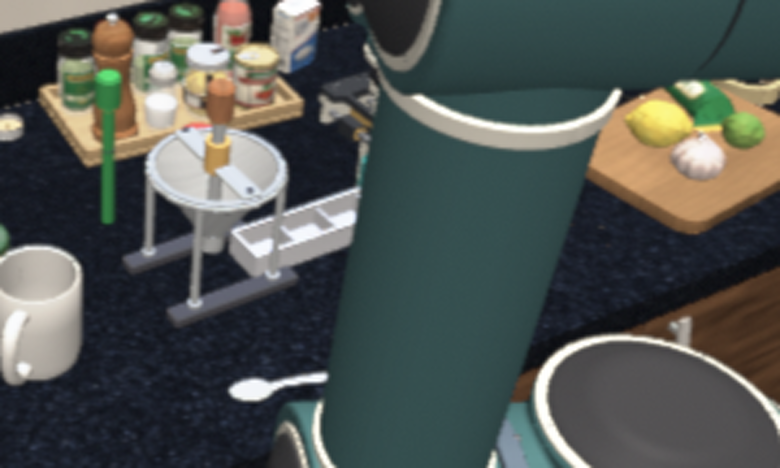

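g.png shows the pan's first end entering the gap cleanly between the feet at (240,245)-(265,270). The forearm slopes down towards the wrist, so it clears the teal rod.

```bash
python3 -m creep '[10,0.5,0,0,0,0,40,15,0.3,0,0,0,0,40,15,0,0,0,0,0,40,15,0,0,0,0,0,40,11,0,0,0,0,0,40]' 
python3 -m creep '[0,0,0,0,0,0,40,0,0,0,0,0,0,40]' 
python3 - <<'E'
from h import *
s=snap("scene","h.png",(235,335,145,275),4.5);print(s["eef_pos"],s["orientation"])
s=snap("top","h2.png",(245,395,145,255),5)
E
```

```text
t: 6.82
eef_pos: [0.4962, -0.1119, 0.1937]
orientation: [0.695, 0.719, 0.0, 0.0]
contact_force: [1.2, -4.1, 4.9]
width: 0.0497
grasp_force: 25.0
t: 7.08
eef_pos: [0.4962, -0.1118, 0.1937]
orientation: [0.695, 0.719, 0.001, -0.001]
contact_force: [0.6, 5.9, 7.1]
width: 0.0496
grasp_force: 25.0
[ 0.49618047 -0.11177583  0.19369913] [ 6.94756478e-01  7.19244640e-01  5.37773146e-04 -5.43069640e-04]
```

```bash
python3 - <<'E'
import cv2,numpy as np
a=cv2.imread("pics/h.png");b=cv2.imread("pics/h2.png")
b=b[150:480,0:];b=cv2.resize(b,(350,int(350*330/750)))
c=np.zeros((max(a.shape[0],b.shape[0]),a.shape[1]+350,3),np.uint8);c[:a.shape[0],:a.shape[1]]=a;c[:b.shape[0],a.shape[1]:]=b
cv2.imwrite("pics/h3.png",c);print(c.shape)
E
```

```text
(585, 800, 3)
```

View pics/h3.png

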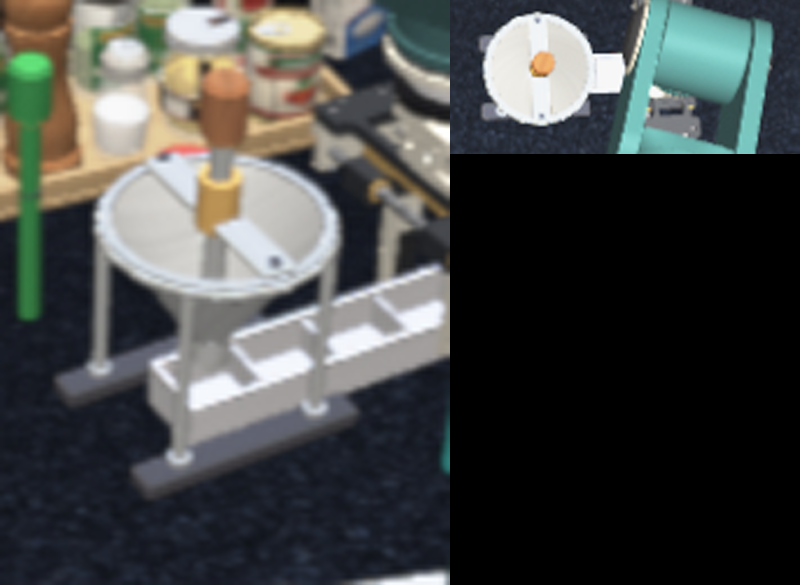

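h3.png shows the pan between the feet with its first cup under the spout (cup around (210,380)), pan flat and stand in place. The contact force has risen, so I'll check alignment and force.

```bash
python3 - <<'E'
from h import *
KT=cam("scene");g=lambda p,z:ray(np.array(p)/4.5+[235,145],z,KT).round(4)
# first end top corners, divider ends
print("first end",g([[148,365],[186,408]],.03),"divider1",g([[235,345],[258,378]],.03))
print("feet ends left",g([[56,381],[82,405]],.016),g([[132,473],[152,497]],.016))
P=lambda p:((proj(p,KT)-[235,145])*4.5).round(0)
print("spout proj",P([.491,.054,.042]),"expected first end",P([[.4645,.0817,.03],[.5145,.0832,.03]]))
print(P([[.491,.054,.175],[.491,.054,.239]]))
for i in range(3):
  ctrl.snapshot("top");s=ctrl.state();print(np.round(s["contact_force"],1),np.round(s["ft_torque"],2))
for q in("funnel_stand","stopper_rod"):
  for r in ctrl.regions_of("top",q): 
    ys,xs=np.nonzero(r["pixels"]);print(q,r["conf"],r["at"],xs.min(),xs.max(),ys.min(),ys.max())
E
```

```text
first end [[0.5139 0.0817 0.03  ]
 [0.4684 0.081  0.03  ]] divider1 [[0.5075 0.0239 0.03  ]
 [0.4736 0.0279 0.03  ]]
feet ends left [[0.5401 0.1311 0.016 ]
 [0.5128 0.1273 0.016 ]] [[0.4457 0.1292 0.016 ]
 [0.4227 0.1286 0.016 ]]
spout proj [[207. 358.]] expected first end [[188. 412.]
 [145. 365.]]
[[220. 174.]
 [226.  77.]]
[0.7 4.8 7.4] [ 0.72 -0.07  0.01]
[-0.8  4.   6.9] [ 0.72 -0.07  0.06]
[-0.4  5.1  7.8] [ 0.69 -0.06 -0.  ]
funnel_stand 0.87 [278.9, 205.6] 258 306 180 227
funnel_stand 0.66 [152.0, 204.4] 128 178 187 221
funnel_stand 0.49 [283.4, 203.3] 280 289 197 206
stopper_rod 0.69 [263.4, 158.3] 259 269 152 167
stopper_rod 0.4 [286.2, 202.6] 281 288 198 205
```

```bash
python3 -m creep '[0,0,0,0,0,0,70,0,0,0,0,0,0,70]'
python3 -m creep '[0,0,-15,0,0,0,70,0,0,0,0,0,0,70]'
python3 - <<'E'
from h import *
s=snap("wrist","i.png",None,1.2);print(s["eef_pos"],s["orientation"],s["ft_torque"])
snap("scene","i2.png",(235,335,145,275),4.5)
E
```

```text
t: 7.68
eef_pos: [0.496, -0.1126, 0.1932]
orientation: [0.695, 0.719, -0.0, -0.0]
contact_force: [-0.1, 0.3, 0.1]
width: 0.065
grasp_force: 0.0
t: 7.92
eef_pos: [0.4966, -0.1132, 0.2102]
orientation: [0.695, 0.719, 0.001, 0.001]
contact_force: [-1.0, 0.9, 0.0]
width: 0.0695
grasp_force: 0.0
[ 0.49655775 -0.11315394  0.21021265] [6.95003653e-01 7.19005415e-01 5.18426756e-04 9.31279560e-04] [-0.00648819 -0.08752385  0.00441471]
```

View pics/i.png

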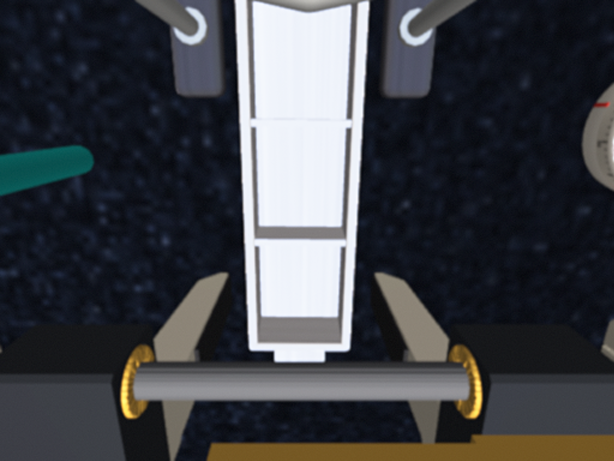

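i.png shows the pan centred between the feet: inner foot ends at (222,96) and (385,97), dividers at rows 123 and 240, last end at row 348. The teal rod is still standing.

```bash
python3 - <<'E'
from h import *
s=ctrl.state();KT=cam("wrist",s);g=lambda p,z:ray(np.array(p)/1.2,z,KT)
f=g([[222,96],[385,97]],.016);f0=f.mean(0)
p=g([[245,123],[362,122],[249,241],[355,241],[249,349],[353,348]],.03);m=(p[::2]+p[1::2])/2
print(f.round(4),np.linalg.norm(f[0]-f[1]),m.round(4))
v=m[0]-m[2];v/=np.linalg.norm(v);w=f[1]-f[0];yaw=np.degrees(np.arctan2(w[1],w[0]));print("pan yaw",np.degrees(np.arctan2(-v[0],v[1])),"stand yaw",yaw)
a=np.radians(1.75);ys=np.array([-np.sin(a),np.cos(a),0])
ax=f0+ys*.075
for k,d in zip(m,(.1375-.055,.1375,.1935)): 
  c=k+v*d;e=c-ax;print("cup-axis y",e@ys,"x",e[:2]@[np.cos(a),np.sin(a)])
print(ax)
E
```

```text
[[ 0.4569 -0.0224  0.016 ]
 [ 0.5296 -0.0204  0.016 ]] 0.07273083287354083 [[ 0.4935 -0.0322  0.03  ]
 [ 0.4947 -0.0847  0.03  ]
 [ 0.4962 -0.1425  0.03  ]]
pan yaw 1.3802137196526463 stand yaw 1.5850338763063039
cup-axis y -0.003390440848328398 x 0.0004642261953423444
cup-axis y -0.0008597999207382172 x 0.00040429878239607125
cup-axis y -0.002696517560947769 x 0.00046870483018029703
[0.49098492 0.053604   0.016     ]
```

The pan is about 2 mm short, so I'll regrip and nudge it.

```bash
python3 -m creep '[0,0,14,0,0,0,60,0,0,0,0,0,0,44,0,0,0,0,0,0,44,0,0,0,0,0,0,44]' 10
python3 -m creep '[0,0,0,0,0,0,44,2,0,0,0,0,0,44,0,0,0,0,0,0,44]'
python3 -m creep '[0,0,0,0,0,0,75,0,0,0,0,0,0,75,0,0,-12,0,0,0,75,0,0,0,0,0,0,75]'
python3 - <<'E'
from h import *
KT=cam("wrist",ctrl.state())
s=snap("wrist","j.png",None,1.2);print(s["eef_pos"])
a=cv2.cvtColor(cv2.imread("pics/j.png"),cv2.COLOR_BGR2GRAY).astype(int)
col=cv2.resize(a.astype(np.float32),None,fx=1,fy=1)[:,290:315].mean(1)
for r in range(100,370):
  if abs(col[r+1]-col[r-1])>25: print(r,int(col[r-1]),int(col[r+1]),ray(np.array([302,r])/1.2,.03,KT)[0,1].round(4))
for r in(60,180): print([c for c in range(150,450) if abs(a[r,c+1]-a[r,c-1])>60])
E
```

```text
t: 8.52
eef_pos: [0.4962, -0.1131, 0.1945]
orientation: [0.695, 0.719, -0.0, -0.0]
contact_force: [0.2, -0.4, -1.6]
width: 0.05
grasp_force: 10.0
t: 8.9
eef_pos: [0.4961, -0.111, 0.1947]
orientation: [0.695, 0.719, 0.0, 0.0]
contact_force: [-0.4, 0.2, -2.3]
width: 0.05
grasp_force: 10.0
t: 9.4
eef_pos: [0.4965, -0.1112, 0.208]
orientation: [0.695, 0.719, 0.001, 0.001]
contact_force: [-0.1, 0.2, 0.4]
width: 0.0748
grasp_force: 0.0
[ 0.49647605 -0.11119735  0.20803699]
226 244 209 -0.0753
227 236 161 -0.0758
228 209 130 -0.0763
229 161 122 -0.0768
239 124 157 -0.0815
240 131 204 -0.082
241 157 237 -0.0825
242 204 246 -0.083
317 244 215 -0.1219
318 238 167 -0.1225
319 215 131 -0.1231
320 167 121 -0.1236
344 116 159 -0.1373
345 125 205 -0.1379
346 159 235 -0.1385
347 205 241 -0.1391
360 243 183 -0.1468
361 234 106 -0.1474
362 183 52 -0.148
363 106 40 -0.1486
[235, 236, 237, 238, 248, 249, 253, 254, 349, 350, 351, 355, 356, 357, 366, 367, 368, 369]
[240, 241, 242, 251, 252, 253, 256, 257, 344, 345, 349, 350, 351, 359, 360, 361, 362]
```

```bash
python3 -m creep '[0,0,-40,0,0,0,75,0,0,-55,0,0,0,75,0,0,-55,0,0,0,75,0,0,-55,0,0,0,75,0,0,-47,0,0,0,75]'
python3 -c "
from h import *
plan([.4908,.054,.46],1.75,4)"
```

```text
t: 10.07
eef_pos: [0.4958, -0.111, 0.4609]
orientation: [0.695, 0.719, 0.0, 0.001]
contact_force: [0.5, 0.9, 0.3]
width: 0.0749
grasp_force: 0.0
[41.3  0.2  0.2] [0.0003 0.0001 0.0009]
[41.3  0.1  0.2] [0.0003 0.0001 0.0009]
[41.3  0.1  0.2] [0.0003 0.0001 0.0009]
[41.3  0.   0.2] [0.0003 0.0001 0.0009]
```

```bash
python3 -m creep '[41,0,0,0,0,0,75,42,0,0,0,0,0,75,41,0,0,0,0,0,75,41,0,0,0,0,0,75,0,0,0,0,0,0,75]'
python3 -m creep '[0,0,20,0,0,0,75,0,0,0,0,0,0,75]'
python3 - <<'E'
from h import *
s=snap("wrist","k.png",None,1.2);print(s["eef_pos"])
KT=cam("wrist",s);M=R.from_quat(s["orientation"])
print("expect knob top at",proj([.4906,.054,.239],KT)*1.2, "TCP-axis at knob top height",proj(s["eef_pos"]+M.apply([0,0,s["eef_pos"][2]-.239]),KT)*1.2)
for r in ctrl.regions_of("wrist","knob"):
  ys,xs=np.nonzero(r["pixels"]);print(r["conf"],np.array(r["at"])*1.2,np.array([xs.min(),xs.max(),ys.min(),ys.max()])*1.2)
E
```

```text
t: 10.7
eef_pos: [0.4903, 0.0557, 0.4585]
orientation: [0.694, 0.72, 0.0, -0.0]
contact_force: [-1.3, -0.9, -0.9]
width: 0.0749
grasp_force: 0.0
t: 10.95
eef_pos: [0.4905, 0.053, 0.4362]
orientation: [0.695, 0.719, -0.001, -0.001]
contact_force: [0.2, -0.5, -1.0]
width: 0.0753
grasp_force: 0.0
[0.49050788 0.05296964 0.4361557 ]
expect knob top at [[304.53571912 278.56187571]] TCP-axis at knob top height [[303.15785826 280.39807436]]
0.82 [300.6 263.4] [280.8 330.  196.8 297.6]
0.55 [503.4 161.4] [421.2 544.8 142.8 194.4]
```

View pics/k.png

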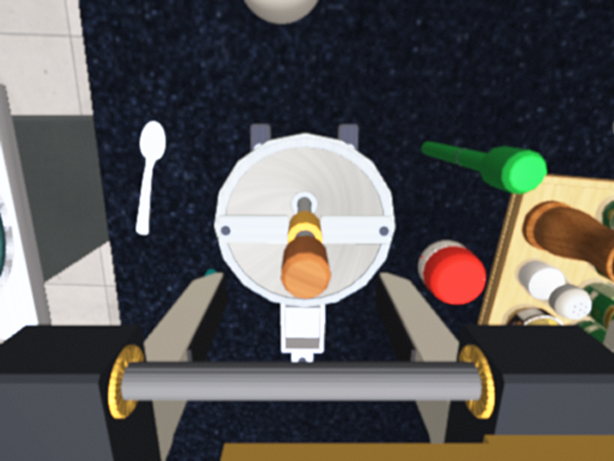

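k.png shows the knob top at (306,274), between the fingers (midline about 303), and bush and rod upright at (305,230). The pan tab shows at (303,350).

```bash
python3 -m creep '[1.8,0.8,12,0,0,0,75,0,0,20,0,0,0,75,0,0,15,0,0,0,75,0,0,0,0,0,0,75]'
python3 -m creep '[0,0,0,0,0,0,24,0,0,0,0,0,0,24,0,0,0,0,0,0,24,0,0,0,0,0,0,24,0,0,0,0,0,0,24]' 4
python3 -m creep '[0,0,0,0,0,0,24,0,0,0,0,0,0,24,0,0,0,0,0,0,24]'
```

```text
t: 11.55
eef_pos: [0.4911, 0.0556, 0.3899]
orientation: [0.695, 0.719, -0.001, -0.001]
contact_force: [0.6, -0.0, 0.3]
width: 0.0749
grasp_force: 0.0
t: 12.18
eef_pos: [0.4913, 0.0556, 0.3917]
orientation: [0.695, 0.719, 0.0, 0.0]
contact_force: [0.3, -0.5, 0.4]
width: 0.0297
grasp_force: 0.0
t: 12.55
eef_pos: [0.4913, 0.0556, 0.3917]
orientation: [0.695, 0.719, 0.0, 0.0]
contact_force: [1.1, 0.5, -0.0]
width: 0.0276
grasp_force: 4.0
```

```bash
python3 -m creep '[0,0,0,0,0,0,20,0,0,0,0,0,0,20,0,0,0,0,0,0,20]' 25
python3 -m creep '[0,0,-3,0,0,0,20,0,0,-3,0,0,0,20,0,0,0,0,0,0,20]'
python3 -c "
from h import *
s=ctrl.state();print(s['eef_pos'],s['orientation'],s['contact_force'],s['ft_torque'])"
```

```text
t: 12.92
eef_pos: [0.4913, 0.0556, 0.3916]
orientation: [0.695, 0.719, 0.0, 0.0]
contact_force: [0.4, -1.0, 0.4]
width: 0.0268
grasp_force: 25.0
t: 13.3
eef_pos: [0.4913, 0.0556, 0.3978]
orientation: [0.695, 0.719, -0.0, -0.0]
contact_force: [0.9, 1.2, -2.6]
width: 0.0275
grasp_force: 25.0
[0.49125963 0.0556142  0.39780315] [ 6.95004072e-01  7.19005799e-01 -6.22022086e-06 -3.62385750e-05] [ 0.86407962  1.17348183 -2.61853643] [-0.04686191 -0.26518495 -0.01746667]
```

```bash
python3 -m creep '[0,0,-6,0,0,0,20,0,0,-6,0,0,0,20,0,0,-6,0,0,0,20,0,0,-5.8,0,0,0,20,0,0,0,0,0,0,20]'
python3 -m creep '[0,0,0,0,0,0,20,0,0,0,0,0,0,20]'
python3 - <<'E'
from h import *
snap("scene","l.png",(235,335,145,275),4.5);snap("wrist","l2.png",None,1)
a=cv2.imread("pics/l.png");b=cv2.imread("pics/l2.png");b=cv2.resize(b,(350,262))
c=np.zeros((585,800,3),np.uint8);c[:585,:450]=a;c[:262,450:]=b
d=cv2.resize(cv2.imread("pics/h.png"),(240,312));c[270:582,450:690]=d
cv2.imwrite("pics/l3.png",c)
E
```

```text
t: 13.92
eef_pos: [0.4913, 0.0557, 0.422]
orientation: [0.695, 0.719, 0.0, 0.0]
contact_force: [0.3, 0.2, -2.7]
width: 0.0272
grasp_force: 25.0
t: 14.18
eef_pos: [0.4913, 0.0556, 0.4212]
orientation: [0.695, 0.719, -0.0, -0.0]
contact_force: [-0.1, 0.3, -3.3]
width: 0.0273
grasp_force: 25.0
```

View pics/l3.png

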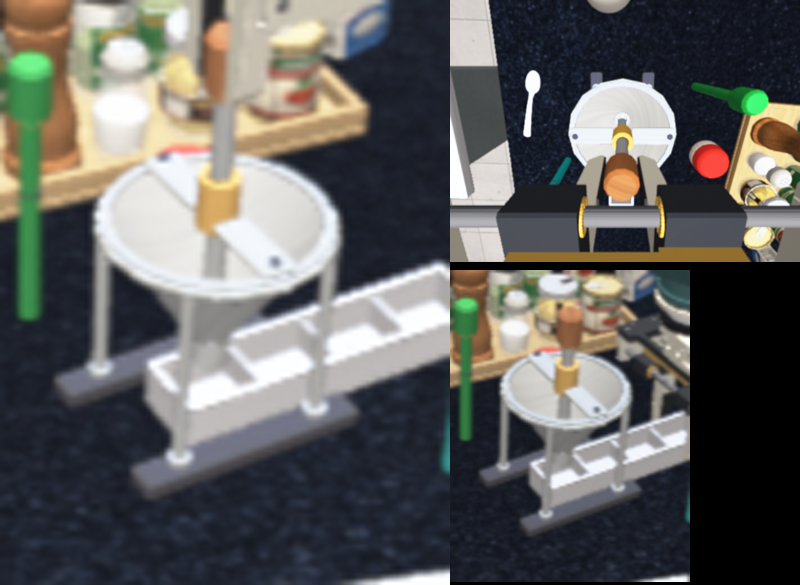

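l3.png shows the rod drawn up through the bush to about (220,170), with the stand unmoved and the pan flat with its first cup under the spout. The lift is 29.6 mm and the load is only the rod's weight.

```bash
python3 -c "
from plant import ctrl
print(ctrl.job_done())"
```

```text
the job is handed in; nothing more can be done
None
```

The job is handed in: the pan stands flat with its first cup centred under the spout to within about 2 mm, and the steel rod is held about 30 mm up (29.6 mm by arm position; I couldn't make out the ring itself), with the stand and bystanders left where they were.

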